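# Hold a sprung clip open over the display card

## Task

On the shop's display table a big blue spring clip is parked on a wooden rail. Pinch its two handles together to spread the jaws well open where it sits, lift it off the rail still gripped, and bring it down over the middle of the yellow card's top edge, so that the card's edge stands well inside the wide-open jaws, one jaw on each side and neither touching it. Finish there, still holding the clip gaping around the card; be gentle: never press on or shift the yellow card, and leave the red card, paint bottle, brush cup and game box where they are.

Things in the scene. Friction and masses are not known exactly. Their poses are not given: they have to be found in the camera images.
- clip_hinge (a point): Middle of the steel hinge (6 mm radius) of the blue spring clip: 24 mm wide, 89 mm tall, two mirror-like halves. Parked it stands upright, handles up, jaws down biting the rail; z up, y along the hinge axis (along the rail), x the way handles and jaws spread. The frame belongs to the half on the -x side and leans by half the joint value when squeezed evenly.
- clip: The whole clip, about 60 g, same frame as clip_hinge. A card edge can enter the jaws up to 36 mm above the nose centres before it meets the hinge.
- roll_a (a point): Where a finger presses: centre of the round roll (8 mm thick, 24 mm long, parallel to the hinge axis) at the top of the handle on the clip's -x side, 45 mm from the hinge axis; parked: 39 mm above the axis and 23 mm out. Squeezed to joint 0.43 it is 43 mm above the axis.
- roll_b (a point): The same on the other handle, the clip's +x side.
- clip_jaw (a joint): Opening angle of the clip, rad: 0 parked on the 6 mm rail, -0.14 shut, 0.55 hard stop. Gap between noses about 6 mm + 42 mm per rad. Width over both rolls: 54 mm at 0, 45 mm at 0.24, 37 mm at 0.43, 31 mm at 0.55. A spring closes it: force needed on each handle about 7 N at 0, 12 N at 0.43. Well open means over 0.24 (16 mm gap).
- nose_a (a point): Centre of the inner (biting) face of the flat white nose pad (24 mm wide, 8 mm high, 6 mm thick) of the half on the clip's -x side, 42 mm below the hinge axis.
- nose_b (a point): The same on the other half, the clip's +x side.
- rail_top (a point): Middle of the top edge of the wooden clip rail: an upright batten 6 mm thick (x), 120 mm long (y), top 80 mm above the table, on a 60 x 130 x 14 mm foot; fixed. The clip is parked anywhere within 35 mm of its middle along y, hinge axis 28 mm above the top edge.
- yellow_card_top (a point): Middle of the top edge of the yellow card: stiff board 3 mm thick (x), 90 mm wide (y), fixed in a loose wooden block 50 x 100 x 25 mm (400 g in all); top edge 120 mm above the table, z up.
- yellow_card: The yellow card with its block, origin at the centre of the block's underside, same axes as its top point.
- red_card: Bystander: a red card in a like block, same sizes as the yellow one; origin under the block's centre.
- paint_bottle: Bystander: green paint bottle, 48 mm across, 105 mm tall, origin under its centre.
- brush_cup: Bystander: empty terracotta brush cup, 70 mm across, 85 mm tall, origin under its centre.
- game_box: Bystander: flat blue game box 70 x 100 x 22 mm, origin under its centre.
Things that resemble listed ones, but are neither listed nor needed, are in the scene too. What is shaped like the yellow_card but pink is not meant.

How it is judged:
By the outcome, as a careful person would: the job done as asked, in the order asked, and still so for the second after the job is handed in, while the arm keeps its last pose, push and grip.
It also fails if it takes over 43 s, if anything falls off the work surface, if the arm or the gripper's body presses on something with over 40 N, if the wrist force passes 120 N, or if a joint passes its speed limit or range.

## Robot

A 7-joint arm with a two-finger parallel gripper is mounted at the origin on the work surface. World frame = base frame: x ahead of the robot, y to its left, z up, the work surface at z = 0. Lengths are in m, angles in rad, forces in N, time in s.
With the tool pointing down it reaches from about 0.425 to 0.95 m from the base axis. Payload 4.7 kg.
Tool frame: the origin (TCP) lies midway between the tips of the shut fingers; the grasp point (between the pads) lies 19 mm behind it (r.grasp_offset is the distance from the TCP to the grasp point, in m); z points along the fingers, y is the line along which they close (so a half turn about z gives the same grasp; the last joint's range is limited). The gripper opens to 87 mm and grips with 3 to 60 N. Pads are 19 mm wide; open, the fingers measure 117 mm over their backs; the gripper's body (75 mm by 190 mm) begins 51 mm behind the grasp point.
Start: joints at [1.219, 0.469, -0.049, 1.532, 0.024, 1.141, -0.082], TCP at [0.214, -0.64, 0.223] pointing down, gripper open.
Joint ranges: [-2.59, 2.59], [-0.33, 1.99], [-1.39, 1.29], [0.1, 2.45], [-1.04, 4.18], [0.21, 1.99], [-2.66, 2.66]. Speed limits (rad/s): [2.57, 2.57, 3.14, 3.14, 3.14, 3.14, 3.14].

## Interface

Orientations are given as a unit quaternion [w, x, y, z].
In Python, from workcell import r, optics gives the robot as it stands. The module is installed in compiled form; this text tells all that it offers.
- The arm moves only by the tool play_rows, never from a script. Its argument "rows" is text: rows parted by semicolons, each of 7 numbers parted by spaces: the shift along the tool's x, y, z in units of 0.5 m (1.0 is 0.5 m), then the turn, a rotation vector about the tool's x, y, z in units of 2 rad (1.0 is 2 rad), then the opening, from 0 (shut) to 1 (fully open). In form: x y z rx ry rz jaw; .... A call has 1 to 5 rows; each row shifts and turns the commanded pose from where the row before left it, along the tool's axes as they then stand; what a row does not reach is not made up. A row lasts 1/8 s, in which the tool goes at most 62.5 mm and 10.7 degrees, less where a joint would pass 70% of its speed; a pose out of reach is approached as far as the arm can. A call with a number of a shift or a turn outside -1 to 1 is refused whole. A call with a gripper value outside its range is refused whole. The fingers move at their own pace and stop on an object; "force" is the grip in N (left out, the last holds). Time passes only in rows, so rows that do not move let the fingers close. It gives the time, the measured TCP pose, the force, the opening and the grip force at its end, in the units of the state.
- r.state(): the state, without advancing time (a new reading comes with each control period).
- optics.grab_frame(name): name is "side" or "top"; returns a dict with "color" (420x560x3 uint8, red, green, blue), "vfov" (degrees; the focal length in pixels is half the picture's height over the tangent of half this angle, whatever the lens; pixels are square), "cx", "cy" (the principal point, pixels), "D" ([k1, k2, p1, p2, k3] as OpenCV has them; the pictures are not rectified), "rvec" (rotation vector, rad) and "tvec" (3), from world to camera coordinates, as OpenCV has them. Camera axes: x right, y down, z forward; pixel columns grow to the right and rows downward; lengths in m; the calibration is good to about 2 mm. A picture is of the moment at which its call begins. There is no depth.
- r.close_job(): hands the job in; it is judged then, once.
The state is a dict: "clock": time; "joint_pos": joint angles; "qd": joint speeds; "joint_efforts": joint torques, N m; "ee_pos": TCP position; "orientation": TCP orientation; "wrist_force": force on the tool from outside, world axes, zero at the start; "ft_torque": the same for the moment, N m; "finger_gap": finger opening in m; "gripper_force": force on a finger pad.
Only numpy, scipy, OpenCV 4.12 (cv2) and the standard library are available. Lean on these libraries where they do the work, as an engineer would, in place of code of your own. Each camera call takes 0.05 s, during which the arm holds its last target. There are 200 camera calls.

## Working session

There is one attempt and no reset: what is moved stays moved. The work goes in short steps, Python scripts to look and compute and a tool call to move; the robot and the scene stay as the last step left them, time stands still between calls to the robot, and variables do not carry over. Pictures are saved under pics/ and viewed, at most 10 in all, crops included, and the job is handed in when it is done.

Besides the shell and the picture viewer there is one more tool, called after "Emit:" as a command line: name --argument value ..., lists and objects as JSON in quotes. play_rows: Moves the arm, as the interface text tells. Its arguments: {"type":"object","properties":{"rows":{"type":"string"},"force":{"type":"number"}},"required":["rows"]}

```bash
mkdir -p pics; cat > h.py <<'E'
import numpy as np, cv2
from workcell import r, optics
def grab(n,f=None):
    d=optics.grab_frame(n)
    if f: cv2.imwrite(f,d["color"][:,:,::-1])
    return d
def cam(d):
    h=d["color"].shape[0]; f=h/2/np.tan(np.radians(d["vfov"])/2)
    return np.array([[f,0,d["cx"]],[0,f,d["cy"]],[0,0,1]]),np.array(d["D"],float),np.array(d["rvec"],float),np.array(d["tvec"],float)
def ray(d,uv):
    K,D,rv,t=cam(d);R=cv2.Rodrigues(rv)[0]
    p=cv2.undistortPoints(np.array([[uv]],float),K,D)[0,0]
    return -R.T@t, R.T@np.array([p[0],p[1],1])
def onz(d,uv,z):
    c,v=ray(d,uv); return c+v*(z-c[2])/v[2]
def proj(d,P):
    K,D,rv,t=cam(d); return cv2.projectPoints(np.array(P,float).reshape(-1,1,3),rv,t,K,D)[0][:,0]
def tri(d1,u1,d2,u2):
    c1,v1=ray(d1,u1);c2,v2=ray(d2,u2)
    s=np.linalg.lstsq(np.c_[v1,-v2],c2-c1,rcond=None)[0]
    a=c1+v1*s[0];b=c2+v2*s[1]; return (a+b)/2,np.linalg.norm(a-b)
E
python3 - <<'E'
from h import *
for n in("side","top"):
    d=grab(n,f"pics/{n}0.png");print(n,ray(d,(280,210)))
print(r.state())
E
```

```text
side (array([ 0.28803073, -0.55601475,  0.83779562]), array([ 0.35479799,  0.55108705, -0.75527752]))
top (array([ 0.43337558, -0.01839631,  1.15676761]), array([ 0.16917808, -0.01949728, -0.98546108]))
{'clock': 0.1, 'joint_pos': array([ 1.21908616,  0.46939538, -0.04863663,  1.53354606,  0.02408055,
        1.14100885, -0.08230918]), 'qd': array([ 0.00029575, -0.00112953,  0.0002055 , -0.0019623 , -0.00166117,
       -0.00047874, -0.00090055]), 'joint_efforts': array([ 1.92559273e-03, -5.09166598e+01, -8.05016700e-02, -2.36826468e+01,
       -6.14284258e-02,  3.45537637e-02,  6.94582423e-05]), 'ee_pos': array([ 0.21400612, -0.63961703,  0.22159321]), 'orientation': array([-8.73034206e-04,  9.86998186e-01,  1.60728950e-01, -1.54572310e-04]), 'wrist_force': array([-0.52064221,  0.51270438, -0.42598935]), 'ft_torque': array([4.29412269e-03, 6.54565269e-02, 1.66070786e-05]), 'gripper_force': 0.0, 'finger_gap': 0.08685549093674386}
```

View pics/side0.png

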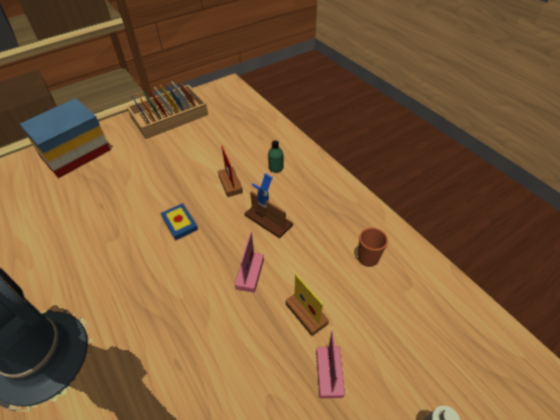

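View pics/top0.png

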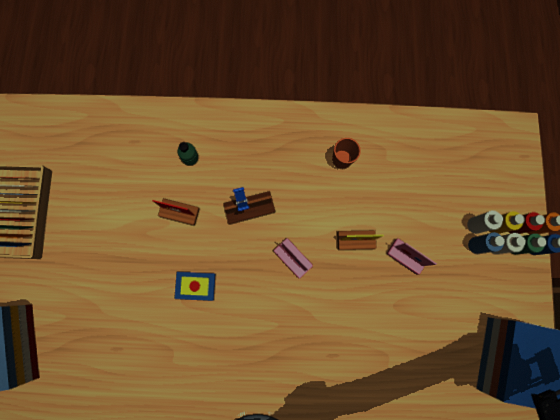

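Side view: clip at (263,190) on the rail (269,215), yellow card at (307,298), pink decoys at (251,255) and (332,350), red card (227,165). Top view: clip (240,198), yellow card (358,238), pinks (293,255) and (410,255). Candidates for the yellow card are it and the two pink ones; I choose the yellow one. Next, a close crop.

```bash
python3 - <<'E'
import cv2,numpy as np
s=cv2.imread("pics/side0.png");t=cv2.imread("pics/top0.png")
def c(i,x,y,w=66,h=50):return cv2.resize(i[y:y+h,x:x+w],(396,300),interpolation=cv2.INTER_CUBIC)
o=np.vstack([np.hstack([c(s,232,170,86,65),c(s,272,270,86,65)]),np.hstack([c(t,216,180),c(t,325,215)])])
o=cv2.convertScaleAbs(o,alpha=1.4,beta=15)
cv2.imwrite("pics/crop.png",o)
E
```

```text
(no output)
```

View pics/crop.png

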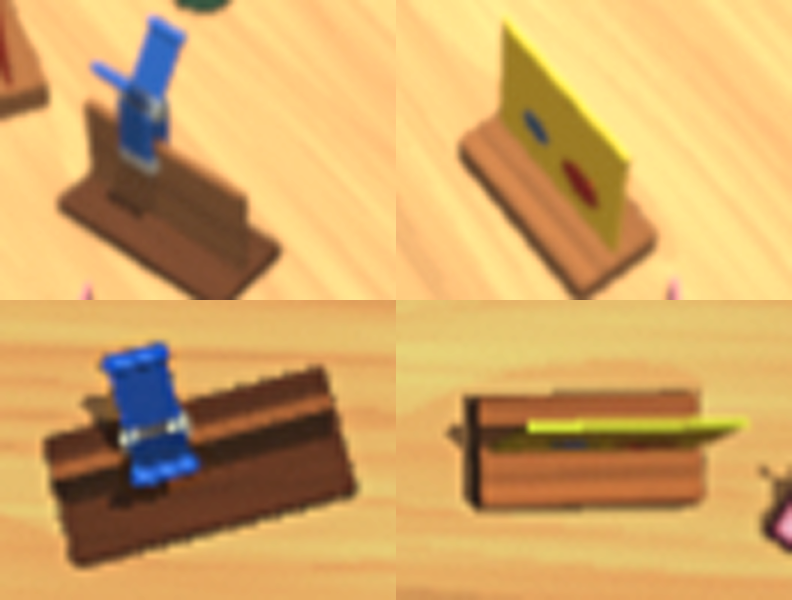

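The crop confirms the yellow card and shows the clip on the rail with its far roll at (238.7,188.7) and near roll at (243.5,208.3) in the top view. Yellow's top edge runs from (347,236.2) to (383.7,235.7) in top, and from (295.7,274.8) to (322.4,305.4) in side.

```bash
python3 - <<'E'
from h import *
T=grab("top");S=grab("side")
t=lambda x,y:(216+x/6,180+(y-300)/6)
ty=lambda x,y:(325+(x-396)/6,215+(y-300)/6)
s=lambda x,y:(232+x/4.605,170+y/4.615)
sy=lambda x,y:(272+(x-396)/4.605,270+y/4.615)
print("rollfar", onz(T,t(136,353),.147),"near",onz(T,t(165,470),.147),"hinge",onz(T,t(155,433),.113))
print("rolltop side", onz(S,s(168,25),.149))
a,b=onz(T,t(52,468),.08),onz(T,t(335,400),.08);print("railT",a,b,(a+b)/2,np.linalg.norm(a-b),np.degrees(np.arctan2(*(a-b)[[0,1]])))
f=[onz(T,t(*p),.014) for p in((45,437),(322,368),(355,495),(80,567))];print("foot",sum(f)/4,np.degrees(np.arctan2(*(f[0]-f[1])[[0,1]])),np.degrees(np.arctan2(*(f[3]-f[2])[[0,1]])))
a,b=onz(S,s(88,103),.08),onz(S,s(247,197),.08);print("railS",a,b,(a+b)/2,np.linalg.norm(a-b),np.degrees(np.arctan2(*(a-b)[[0,1]])))
for d,p,q in((T,ty(528,427),ty(748,424)),(S,sy(505,22),sy(628,163))):
    a,b=onz(d,p,.12),onz(d,q,.12);print("yel",a,b,(a+b)/2,np.linalg.norm(a-b),np.degrees(np.arctan2(*(a-b)[[0,1]])))
f=[onz(T,ty(*p),.025) for p in((465,397),(700,390),(703,503),(468,510))];print("block",f,sum(f)/4)
from scipy.spatial.transform import Rotation as R
q=r.state()["orientation"];print(R.from_quat(q,scalar_first=True).as_matrix())
E
```

```text
rollfar [0.65438608 0.06099534 0.147     ] near [0.60789675 0.0475108  0.147     ] hinge [0.62887414 0.05444576 0.113     ]
rolltop side [0.65218835 0.06042422 0.149     ]
railT [0.61877612 0.09905953 0.08      ] [ 0.65165461 -0.0181402   0.08      ] [0.63521537 0.04045966 0.08      ] 0.12172415981312439 -15.670606832260406
foot [0.63304175 0.04039689 0.014     ] -16.200843296375357 -16.71759373485922
railS [0.61470204 0.09357563 0.08      ] [ 0.65089933 -0.0188904   0.08      ] [0.63280069 0.03734262 0.08      ] 0.11814758242708 -17.840816880161
yel [ 0.55275091 -0.20186255  0.12      ] [ 0.55651936 -0.29135626  0.12      ] [ 0.55463513 -0.24660941  0.12      ] 0.08957301737052713 -2.411218450495102
yel [ 0.55103325 -0.20400684  0.12      ] [ 0.55436504 -0.29299627  0.12      ] [ 0.55269915 -0.24850155  0.12      ] 0.08905177361164818 -2.144170652924527
block [array([ 0.57607886, -0.19083535,  0.025     ]), array([ 0.58225243, -0.29507612,  0.025     ]), array([ 0.53250176, -0.29598317,  0.025     ]), array([ 0.52665068, -0.19248096,  0.025     ])] [ 0.55437093 -0.2435939   0.025     ]
[[ 9.48347209e-01  3.17233970e-01 -4.24443761e-04]
 [ 3.17234252e-01 -9.48346484e-01  1.17268953e-03]
 [-3.05027932e-05 -1.24676494e-03 -9.99999222e-01]]
```

```bash
cat >> h.py <<'E'
from scipy.spatial.transform import Rotation as R
def plan(p,yaw,n,jaw):
    """rows from present measured TCP pose to p, tool down with tool y at world yaw (deg)"""
    st=r.state();p0=np.array(st["ee_pos"]);R0=R.from_quat(st["orientation"],scalar_first=True)
    y=np.radians(yaw);Y=np.array([np.cos(y),np.sin(y),0]);Z=np.array([0,0,-1.])
    R1=R.from_matrix(np.c_[np.cross(Y,Z),Y,Z]);w=(R0.inv()*R1).as_rotvec()
    print("pos err",np.round(np.array(p)-p0,4),"rot deg",np.degrees(w).round(2),"gap",st["finger_gap"],"t",st["clock"])
    for i in range(n):
        Ri=R0*R.from_rotvec(w*i/n); s=Ri.inv().apply((np.array(p)-p0)/n)/0.5
        print(" ".join(f"{v:.3f}" for v in [*s,*(w/n/2)]),jaw,end=";\n" if (i%5==4) else "; ")
E
python3 - <<'E'
from h import *
plan([.6305,.0543,.222],16.3,14,1)
E
```

```text
pos err [4.165e-01 6.941e-01 1.000e-04] rot deg [-6.00e-02 -5.00e-02 -8.78e+01] gap 0.08696558353661601 t 0.2
0.088 -0.075 0.000 -0.000 -0.000 -0.055 1; 0.096 -0.065 0.000 -0.000 -0.000 -0.055 1; 0.102 -0.054 0.000 -0.000 -0.000 -0.055 1; 0.107 -0.043 0.000 -0.000 -0.000 -0.055 1; 0.111 -0.031 0.000 -0.000 -0.000 -0.055 1;
0.114 -0.018 0.000 -0.000 -0.000 -0.055 1; 0.115 -0.006 0.000 -0.000 -0.000 -0.055 1; 0.115 0.007 0.000 -0.000 -0.000 -0.055 1; 0.114 0.019 -0.000 -0.000 -0.000 -0.055 1; 0.111 0.032 -0.000 -0.000 -0.000 -0.055 1;
0.107 0.044 -0.000 -0.000 -0.000 -0.055 1; 0.102 0.055 -0.000 -0.000 -0.000 -0.055 1; 0.095 0.066 -0.000 -0.000 -0.000 -0.055 1; 0.087 0.076 -0.000 -0.000 -0.000 -0.055 1;
```

Emit:
play_rows --rows "0.088 -0.075 0 0 0 -0.055 1; 0.096 -0.065 0 0 0 -0.055 1; 0.102 -0.054 0 0 0 -0.055 1; 0.107 -0.043 0 0 0 -0.055 1; 0.111 -0.031 0 0 0 -0.055 1"

```text
clock: 0.82
ee_pos: [0.3632, -0.3907, 0.2226]
orientation: [0.0, 0.906, 0.424, 0.0]
wrist_force: [1.3, -0.4, 1.1]
finger_gap: 0.0874
gripper_force: 0.0
```

Emit:
play_rows --rows "0.114 -0.018 0 0 0 -0.055 1; 0.115 -0.006 0 0 0 -0.055 1; 0.115 0.007 0 0 0 -0.055 1; 0.114 0.019 0 0 0 -0.055 1; 0.111 0.032 0 0 0 -0.055 1"

```text
clock: 1.45
ee_pos: [0.5108, -0.1431, 0.2227]
orientation: [0.0, 0.756, 0.654, -0.0]
wrist_force: [0.7, -0.1, -0.2]
finger_gap: 0.087
gripper_force: 0.0
```

Emit:
play_rows --rows "0.107 0.044 0 0 0 -0.055 1; 0.102 0.055 0 0 0 -0.055 1; 0 0 0 0 0 -0.055 1; 0 0 0 0 0 -0.055 1; 0 0 0 0 0 0 1"

```text
clock: 2.08
ee_pos: [0.5692, -0.0451, 0.2223]
orientation: [-0.0, 0.597, 0.802, -0.0]
wrist_force: [-0.1, -1.1, 1.3]
finger_gap: 0.0871
gripper_force: 0.0
```

```bash
python3 - <<'E'
from h import *
plan([.6305,.0543,.222],16.3,3,1)
E
```

```text
pos err [ 0.0613  0.0994 -0.0003] rot deg [-0.02 -0.02  0.36] gap 0.0871034581367993 t 2.075
0.052 0.058 0.000 -0.000 -0.000 0.001 1; 0.052 0.058 0.000 -0.000 -0.000 0.001 1; 0.052 0.058 0.000 -0.000 -0.000 0.001 1;
```

Emit:
play_rows --rows "0.052 0.058 0 0 0 0.001 1; 0.052 0.058 0 0 0 0.001 1; 0.052 0.058 0 0 0 0.001 1; 0 0 0 0 0 0 1; 0 0 0 0 0 0 1"

```text
clock: 2.7
ee_pos: [0.63, 0.0536, 0.2222]
orientation: [0.0, 0.6, 0.8, -0.001]
wrist_force: [0.3, -0.9, -0.4]
finger_gap: 0.0874
gripper_force: 0.0
```

```bash
python3 - <<'E'
from h import *
plan([.6305,.0543,.132],16.3,3,1)
T=grab("top");S=grab("side")
c=lambda i,x,y:cv2.resize(np.ascontiguousarray(i["color"][y:y+75,x:x+75,::-1]),(400,400),interpolation=cv2.INTER_CUBIC)
cv2.imwrite("pics/c2.png",np.hstack([c(S,225,145),c(T,205,165)]))
E
```

```text
pos err [ 0.0005  0.0007 -0.0902] rot deg [-0.06  0.05 -0.01] gap 0.08744880973990761 t 2.7
0.000 0.001 0.060 -0.000 0.000 -0.000 1; 0.000 0.001 0.060 -0.000 0.000 -0.000 1; 0.000 0.000 0.060 -0.000 0.000 -0.000 1;
```

View pics/c2.png

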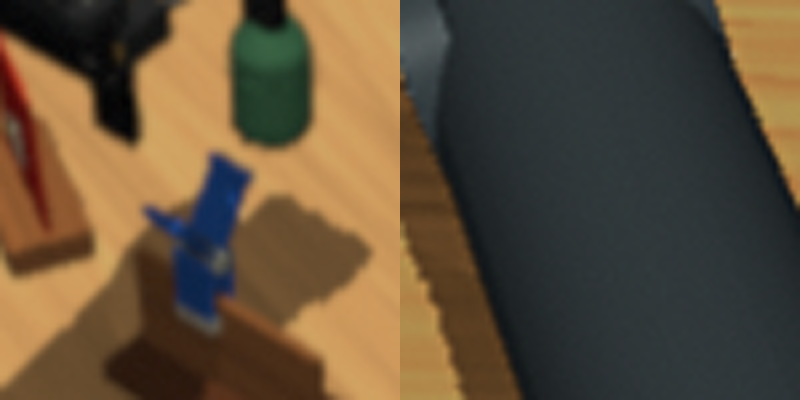

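The side crop shows the near finger above and left of the clip's handles (rolls around crop (150,212) and (230,160)). The path down is clear of the bottle and red card.

Emit:
play_rows --rows "0 0.001 0.06 0 0 0 1; 0 0.001 0.06 0 0 0 1; 0 0 0.04 0 0 0 1; 0 0 0.02 0 0 0 1; 0 0 0 0 0 0 1"

```text
clock: 3.42
ee_pos: [0.6312, 0.0545, 0.1324]
orientation: [-0.0, 0.599, 0.801, -0.0]
wrist_force: [0.5, -0.6, 0.1]
finger_gap: 0.0866
gripper_force: 0.0
```

```bash
python3 - <<'E'
from h import *
plan([.6305,.0543,.132],16.3,1,1)
T=grab("top");S=grab("side")
c=lambda i,x,y:cv2.resize(np.ascontiguousarray(i["color"][y:y+75,x:x+75,::-1]),(600,600),interpolation=cv2.INTER_CUBIC)
cv2.imwrite("pics/c3.png",cv2.convertScaleAbs(c(S,225,150),alpha=1.5,beta=20))
E
```

```text
pos err [-0.0007 -0.0002 -0.0004] rot deg [-0.03  0.    0.06] gap 0.08658505847327633 t 3.425
-0.000 -0.002 0.001 -0.000 0.000 0.001 1;
```

View pics/c3.png

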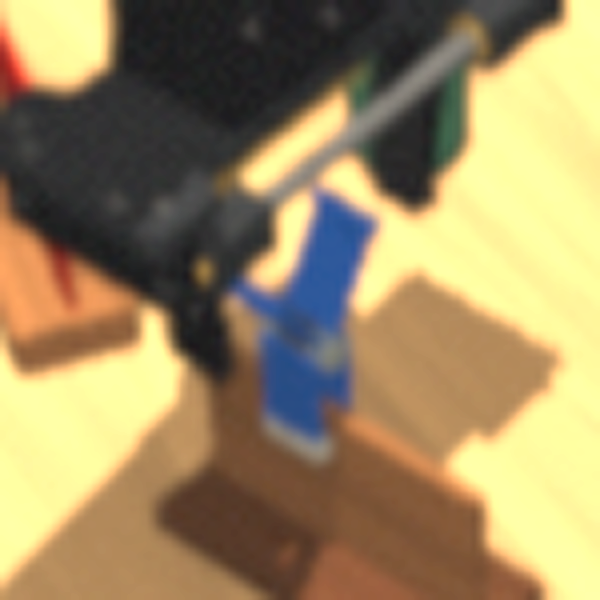

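The fingers straddle both handles, one outside each roll. Now close.

Emit:
play_rows --rows "0 0 0 0 0 0 0.66; 0 0 0 0 0 0 0.62; 0 0 0 0 0 0 0.58; 0 0 0 0 0 0 0.56; 0 0 0 0 0 0 0.56" --force 22

```text
clock: 4.15
ee_pos: [0.6312, 0.0548, 0.1325]
orientation: [-0.0, 0.599, 0.801, -0.0]
wrist_force: [0.4, 0.2, -1.0]
finger_gap: 0.0506
gripper_force: 8.2
```

Emit:
play_rows --rows "0 0 0 0 0 0 0.52; 0 0 0 0 0 0 0.48; 0 0 0 0 0 0 0.44; 0 0 0 0 0 0 0.42; 0 0 0 0 0 0 0.42"

```text
clock: 4.78
ee_pos: [0.6313, 0.0549, 0.1326]
orientation: [0.0, 0.599, 0.801, -0.0]
wrist_force: [1.0, 0.3, -1.0]
finger_gap: 0.0372
gripper_force: 11.6
```

Emit:
play_rows --rows "0 0 -0.02 0 0 0 0.42; 0 0 -0.03 0 0 0 0.42; 0 0 -0.05 0 0 0 0.42; 0 0 -0.05 0 0 0 0.42; 0 0 -0.05 0 0 0 0.42"

```text
clock: 5.4
ee_pos: [0.6316, 0.0551, 0.2348]
orientation: [0.001, 0.599, 0.801, 0.001]
wrist_force: [0.4, -0.9, -1.0]
finger_gap: 0.0371
gripper_force: 11.7
```

Emit:
play_rows --rows "0 0 -0.02 0 0 0 0.42; 0 0 0 0 0 0 0.42; 0 0 0 0 0 0 0.42"

```text
clock: 5.78
ee_pos: [0.6307, 0.0546, 0.2416]
orientation: [-0.001, 0.599, 0.801, -0.001]
wrist_force: [-0.1, -0.0, -0.5]
finger_gap: 0.0366
gripper_force: 11.6
```

```bash
python3 - <<'E'
from h import *
S=grab("side")
print(r.state()["ee_pos"],r.state()["finger_gap"])
i=np.ascontiguousarray(S["color"][105:225,205:325,::-1])
cv2.imwrite("pics/c4.png",cv2.convertScaleAbs(cv2.resize(i,(600,600),interpolation=cv2.INTER_CUBIC),alpha=1.5,beta=20))
plan([.5537,-.2475,.242],2.3,8,.42)
E
```

```text
[0.6306834  0.05458212 0.24138908] 0.036819430139689496
pos err [-0.077  -0.3021  0.0006] rot deg [-0.12  0.   14.09] gap 0.036819430139689496 t 5.825
-0.067 -0.040 -0.000 -0.000 0.000 0.015 0.42; -0.068 -0.038 -0.000 -0.000 0.000 0.015 0.42; -0.069 -0.036 -0.000 -0.000 0.000 0.015 0.42; -0.070 -0.033 -0.000 -0.000 0.000 0.015 0.42; -0.071 -0.031 -0.000 -0.000 0.000 0.015 0.42;
-0.072 -0.029 -0.000 -0.000 0.000 0.015 0.42; -0.073 -0.027 -0.000 -0.000 0.000 0.015 0.42; -0.074 -0.025 -0.000 -0.000 0.000 0.015 0.42;
```

View pics/c4.png

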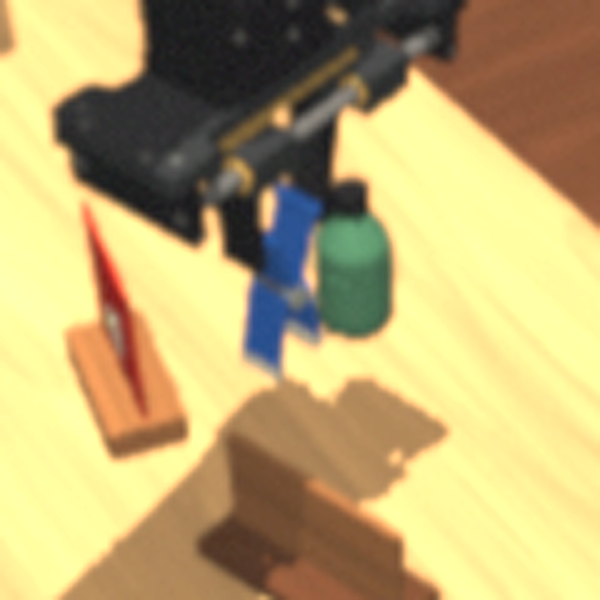

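The clip hangs open in the grip: near nose at crop (265,365), far nose at (310,335), rail free. I carry it gently, at half-speed rows.

Emit:
play_rows --rows "-0.017 -0.01 0 0 0 0.004 0.42; -0.034 -0.02 0 0 0 0.008 0.42; -0.034 -0.019 0 0 0 0.008 0.42; -0.034 -0.019 0 0 0 0.008 0.42; -0.034 -0.018 0 0 0 0.008 0.42"

```text
clock: 6.45
ee_pos: [0.6088, -0.032, 0.2426]
orientation: [0.0, 0.628, 0.778, -0.0]
wrist_force: [-1.0, -0.1, -0.2]
finger_gap: 0.0367
gripper_force: 11.6
```

Emit:
play_rows --rows "-0.035 -0.018 0 0 0 0.008 0.42; -0.035 -0.017 0 0 0 0.008 0.42; -0.035 -0.017 0 0 0 0.008 0.42; -0.035 -0.016 0 0 0 0.008 0.42; -0.035 -0.016 0 0 0 0.008 0.42"

```text
clock: 7.08
ee_pos: [0.5834, -0.1249, 0.2426]
orientation: [0.0, 0.659, 0.753, 0.0]
wrist_force: [0.9, 0.5, -0.4]
finger_gap: 0.0367
gripper_force: 11.6
```

Emit:
play_rows --rows "-0.036 -0.015 0 0 0 0.008 0.42; -0.036 -0.014 0 0 0 0.008 0.42; -0.036 -0.014 0 0 0 0.008 0.42; -0.036 -0.013 0 0 0 0.008 0.42; -0.036 -0.013 0 0 0 0.008 0.42"

```text
clock: 7.7
ee_pos: [0.5583, -0.218, 0.2426]
orientation: [0.0, 0.688, 0.726, 0.0]
wrist_force: [0.0, -0.5, -1.0]
finger_gap: 0.0365
gripper_force: 11.6
```

Emit:
play_rows --rows "-0.037 -0.013 0 0 0 0.008 0.42; -0.018 -0.006 0 0 0 0 0.42; 0 0 0 0 0 0 0.42; 0 0 0 0 0 0 0.42"

```text
clock: 8.2
ee_pos: [0.5508, -0.2437, 0.2426]
orientation: [-0.0, 0.693, 0.721, 0.0]
wrist_force: [1.1, 0.5, -1.0]
finger_gap: 0.0367
gripper_force: 11.6
```

```bash
python3 - <<'E'
from h import *
plan([.5537,-.2475,.242],2.3,2,.42)
S=grab("side");T=grab("top")
i=np.ascontiguousarray(S["color"][210:345,255:390,::-1])
j=np.ascontiguousarray(T["color"][190:290,310:410,::-1])
o=np.hstack([cv2.resize(i,(540,540),interpolation=cv2.INTER_CUBIC),cv2.resize(j,(250,250))[:0].reshape(0,250,3) if 0 else cv2.copyMakeBorder(cv2.resize(j,(250,250)),0,290,0,0,cv2.BORDER_CONSTANT)])
cv2.imwrite("pics/c5.png",cv2.convertScaleAbs(o,alpha=1.5,beta=20))
E
```

```text
pos err [ 0.0029 -0.0038 -0.0006] rot deg [ 0.02 -0.04 -0.04] gap 0.036656630323444676 t 8.2
-0.004 0.003 0.001 0.000 -0.000 -0.000 0.42; -0.004 0.003 0.001 0.000 -0.000 -0.000 0.42;
```

View pics/c5.png

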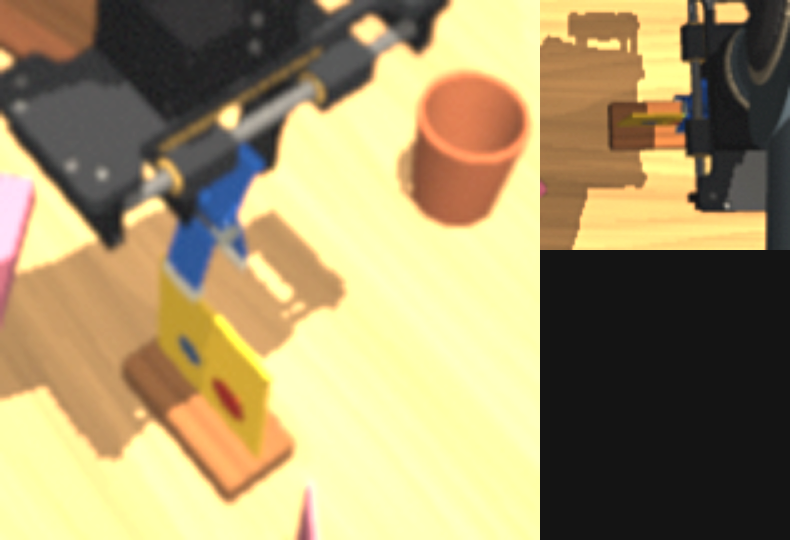

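The clip hangs above the card (its top edge starts at crop (160,275)), with near nose at crop (183,281) and far nose at (240,262). I compare these with the model prediction.

```bash
python3 - <<'E'
from h import *
st=r.state();S=grab("side")
M=R.from_quat(st["orientation"],scalar_first=True).as_matrix();p=st["ee_pos"];X,Y=M[:,0],M[:,1]
if Y[0]<0:Y=-Y
print(p,X,Y)
q=proj(S,[p+s*Y*.012+np.array([0,0,-.024-.041-.004]) for s in(-1,1)]+[p+s*Y*.015+np.array([0,0,-.024-.041])+X*u for s in(-1,1) for u in (-.012,.012)]+[p+np.array([0,0,-.024])+X*u for u in (-.012,.012)])
print(((q-[255,210])*4).round(1))
y=np.radians(2.3);e=np.array([-np.sin(y),np.cos(y),0]);c=np.array([.5537,-.2475,.12])
print(((proj(S,[c+.045*e,c-.045*e])-[255,210])*4).round(1))
i=np.ascontiguousarray(S["color"][260:300,285:335,::-1])
cv2.imwrite("pics/c6.png",cv2.convertScaleAbs(cv2.resize(i,(750,600),interpolation=cv2.INTER_CUBIC),alpha=1.5,beta=20))
print(((q-[285,260])*15).round())
E
```

```text
[ 0.55082933 -0.24364296  0.24265021] [-3.96974725e-02  9.99211666e-01  3.96982098e-04] [9.99211695e-01 3.96973424e-02 3.30380895e-04]
[[191.2 271.7]
 [229.2 246.8]
 [201.9 287.9]
 [171.7 253.7]
 [249.7 256.2]
 [219.1 223. ]
 [230.2 226.3]
 [198.4 192. ]]
[[162.4 256.3]
 [270.7 379.3]]
[[267. 269.]
 [409. 176.]
 [307. 329.]
 [194. 201.]
 [486. 211.]
 [372.  86.]
 [413.  99.]
 [294. -30.]]
```

View pics/c6.png

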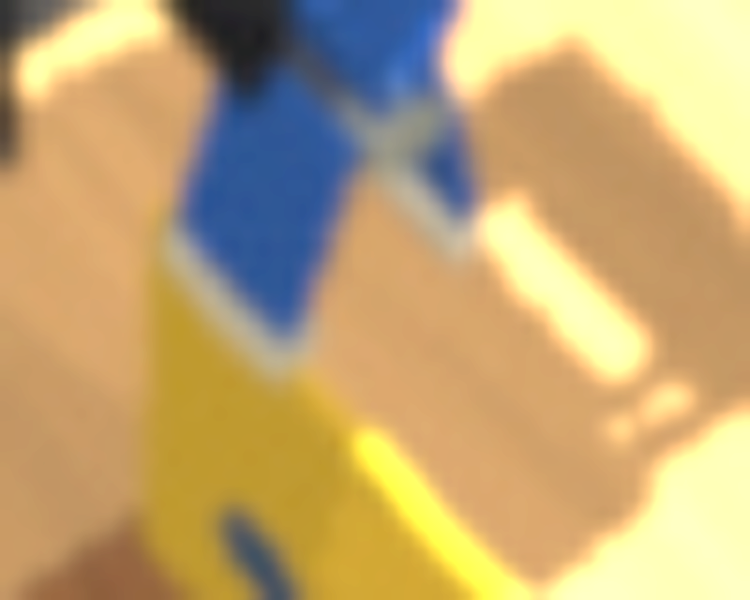

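Nose pads show at crop (285,365) and (460,250), about 2 px lower and 1 px left of the prediction. I lower to just above the card and compare directly.

Emit:
play_rows --rows "-0.004 0.004 0.01 0 0 0 0.42; -0.004 0.004 0.02 0 0 0 0.42; 0 0 0.02 0 0 0 0.42; 0 0 0.014 0 0 0 0.42; 0 0 0 0 0 0 0.42"

```text
clock: 8.98
ee_pos: [0.5541, -0.2484, 0.2096]
orientation: [-0.001, 0.694, 0.72, -0.0]
wrist_force: [0.3, -0.2, -1.0]
finger_gap: 0.0365
gripper_force: 11.6
```

```bash
python3 - <<'E'
from h import *
st=r.state();S=grab("side");print(st["ee_pos"],st["finger_gap"])
i=np.ascontiguousarray(S["color"][262:312,285:335,::-1])
cv2.imwrite("pics/c7.png",cv2.convertScaleAbs(cv2.resize(i,(600,600),interpolation=cv2.INTER_CUBIC),alpha=1.5,beta=20))
p=st["ee_pos"]
y=np.radians(2.3);e=np.array([-np.sin(y),np.cos(y),0]);c=np.array([.5537,-.2475,.12]);Y=np.array([np.cos(y),np.sin(y),0])
B=p+np.array([0,0,-.028-.045])
print(B)
f=lambda P:((proj(S,P)-[285,262])*12).round()
print("card",f([c+.045*e,c-.045*e,c-.0015*Y,c+.0015*Y]))
print("noses bottom mid, near ends",f([B-Y*.012-.012*e,B-Y*.018-.012*e,B+Y*.012-.012*e,B+Y*.018-.012*e]))
E
```

```text
[ 0.55409662 -0.24844358  0.20960605] 0.03654309928156827
[ 0.55409662 -0.24844358  0.13660605]
card [[127. 145.]
 [452. 514.]
 [278. 329.]
 [292. 320.]]
noses bottom mid, near ends [[283. 366.]
 [255. 385.]
 [393. 292.]
 [421. 273.]]
```

View pics/c7.png

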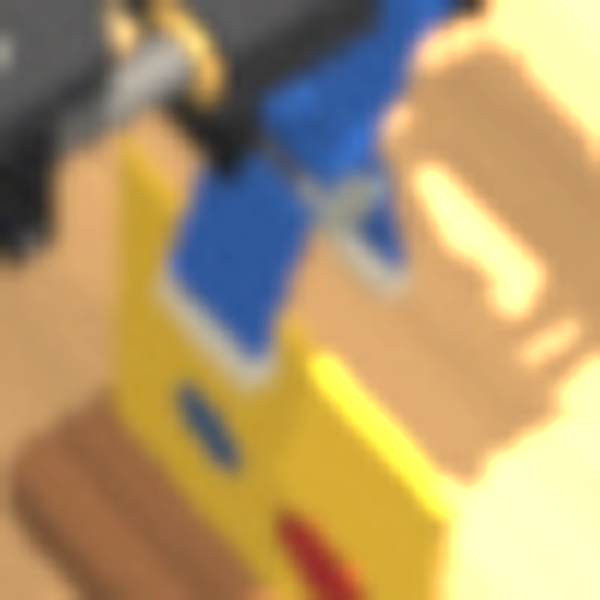

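The near nose (bottom corner at crop (252,388)) lies in front of the card and the far nose (395,295) behind it. The clip sits about 1.5 mm toward -x of centre. I shift it by that much and lower.

Emit:
play_rows --rows "0 0.003 0 0 0 0 0.42; 0 0 0.01 0 0 0 0.42; 0 0 0.015 0 0 0 0.42; 0 0 0.015 0 0 0 0.42; 0 0 0 0 0 0 0.42"

```text
clock: 9.65
ee_pos: [0.5555, -0.2484, 0.1895]
orientation: [-0.001, 0.694, 0.72, -0.0]
wrist_force: [-1.4, -0.3, -0.6]
finger_gap: 0.0368
gripper_force: 11.6
```

Emit:
play_rows --rows "0 0 0.01 0 0 0 0.42; 0 0 0.01 0 0 0 0.42; 0 0 0.01 0 0 0 0.42; 0 0 0.01 0 0 0 0.42; 0 0 0 0 0 0 0.42"

```text
clock: 10.28
ee_pos: [0.5558, -0.2484, 0.17]
orientation: [-0.0, 0.694, 0.72, -0.0]
wrist_force: [-0.8, 0.2, -1.3]
finger_gap: 0.0369
gripper_force: 11.6
```

Emit:
play_rows --rows "0 0 0 0 0 0 0.42; 0 0 0 0 0 0 0.42"

```text
clock: 10.52
ee_pos: [0.5563, -0.2486, 0.1708]
orientation: [0.0, 0.694, 0.72, 0.0]
wrist_force: [-0.2, -0.5, -1.3]
finger_gap: 0.0367
gripper_force: 11.6
```

```bash
python3 - <<'E'
from h import *
st=r.state();S=grab("side");T=grab("top");print(st["ee_pos"],st["finger_gap"],st["gripper_force"],st["wrist_force"])
f=lambda d,x,y:cv2.resize(np.ascontiguousarray(d["color"][y:y+60,x:x+60,::-1]),(600,600) if d is S else (200,200),interpolation=cv2.INTER_CUBIC)
o=np.hstack([f(S,275,262),np.vstack([f(T,325,205),np.zeros((400,200,3),np.uint8)])])
cv2.imwrite("pics/c8.png",cv2.convertScaleAbs(o,alpha=1.5,beta=20))
p=st["ee_pos"];y=np.radians(2.3);e=np.array([-np.sin(y),np.cos(y),0]);c=np.array([.5537,-.2475,.12])
print("card",((proj(S,[c+.045*e,c-.045*e])-[275,262])*10).round(), "nose z",p[2]-.028-.041)
E
```

```text
[ 0.55628159 -0.24857104  0.17081895] 0.03672415623228611 11.570723801851273 [-0.22814247 -0.46021235 -1.28688541]
card [[206. 121.]
 [477. 428.]] nose z 0.1018189511373756
```

View pics/c8.png

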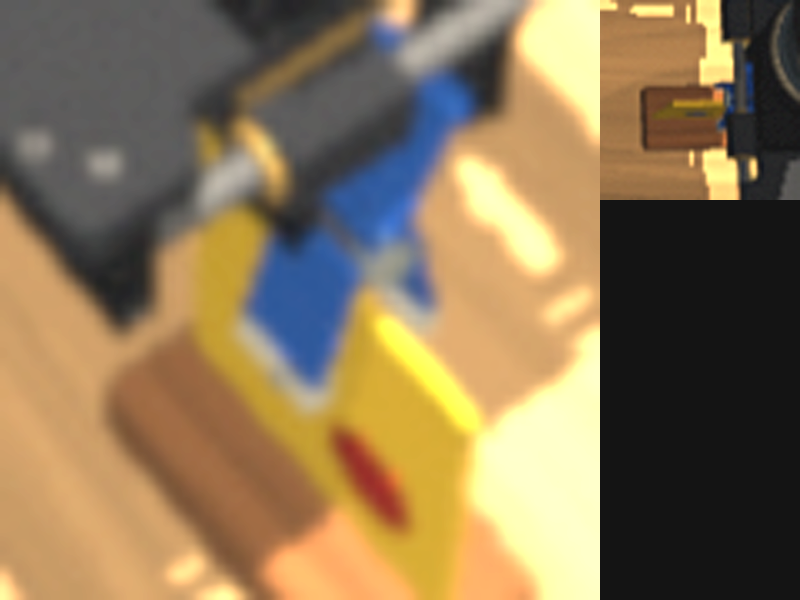

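```bash
python3 - <<'E'
from h import *
S=grab("side")
y=np.radians(2.3);e=np.array([-np.sin(y),np.cos(y),0]);Y=np.array([np.cos(y),np.sin(y),0]);c=np.array([.5537,-.2485,0])-.012*e-.001*Y
f=lambda z,d:((proj(S,[c+Y*d+np.array([0,0,z])])[0]-[275,262])*10).round()
print("hinge",f(.1428,0),"nose bottom outer/inner",f(.0978,-.018),f(.0978,-.012),"far outer top",f(.1058,.018),f(.0978,.018))
E
```

```text
hinge [379. 262.] nose bottom outer/inner [301. 415.] [323. 400.] far outer top [436. 305.] [434. 324.]
```

Expected and seen positions agree to about 1–2 mm. The card stands between the noses about 18 mm deep, untouched and unmoved. Handing in.

```bash
python3 -c "
from h import *
print(r.close_job())"
```

```text
the job is handed in; nothing more can be done
None
```

The job is handed in: the clip is held open around the middle of the yellow card's top edge, joint about 0.43. The edge is about 18 mm above the nose centres, with no contact seen in the last picture or the wrist force. The card has not visibly moved, and the arm passed clear of the red card, paint bottle, brush cup and game box.

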